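# Fit the check ball and latch down a keg coupler

## Task

Finish the rebuilt keg coupler on its bench test neck, the one whose handle is still up: pick the check ball, the smaller of the two steel balls, out of the parts tray and put it in the coupler's open outlet, then press the sprung handle all the way down until its catch holds it there. Fit the ball before you work the handle, and leave the other parts in their pockets and the bottle, tin and jar where they stand.

Things in the scene. Friction and masses are not known exactly. Their poses are not given: they have to be found in the camera images.
- coupler: Keg coupler to finish, bolted on a test neck (fixed). Origin: on its upright axis, at bench level. Base plate 110 x 110 x 8 mm; neck and cast body to 31 mm radius, 106 mm high; catch housing and pivot lug beside the axis, to 124 mm high. Handle runs out along its own -x; gas hose tail along its +x, to 86 mm from the axis at 72 mm height. The probe with the outlet stands on top.
- handle (a joint): Coupler's handle: steel yoke, hinge line along the coupler's y, 30 mm to +x of its axis, 118 mm above the bench. 0 = up (rest, grip end 0.30 rad above level), grows as pressed down, stop at 0.62 rad. A spring lifts it: about 5 N at the grip at the top, 11 N at the bottom. At 0.57 rad a spring bolt snaps over its bar and holds it there; let go earlier, it springs back to 0.
- handle_grip (a point): Point on the upper face of the black grip, on its centre line, 125 mm from the hinge (about 90 mm from the coupler's axis); moves with the handle: about 163 mm above the bench when up, 92 mm when latched. Grip 26 mm wide, 16 mm thick, 72 mm long; its ends 84 and 156 mm from the hinge.
- outlet (a point): Centre of the mouth of the open outlet on top of the coupler's probe: an upright threaded steel stub, 23 mm outside, bore 17 mm wide and 18 mm deep with a flat floor. Mouth about 169 mm above the bench with the handle up; sinks about 17 mm as the handle goes down. z up.
- check_ball_center (a point): Centre of the check ball: steel ball, 14 mm across, 11 g, resting on the rim of a square 9 mm pocket of the tray, its centre 5.4 mm above the tray's top face.
- large_ball_center (a point): Centre of the other steel ball, 20 mm across (does not fit the outlet), in a tray pocket, centre 8.9 mm above the tray's top.
- tray: White plastic parts tray, 124 x 108 x 16 mm, does not move; origin at the centre of its underside. Six square 9 mm pockets at x = -36, 0, 36 mm and y = -25, 25 mm in its frame; the six parts stand in them in any order.
- tail_a: Hose tail standing in a tray pocket: foot spigot, flange 20 mm across, barbed stem 14 mm across; origin at the end of the spigot, 9 mm under the tray's top; top 34 mm above the tray.
- tail_b: Second hose tail, the same as tail_a.
- plug: Brass hex plug, 20 mm across, top 12 mm above the tray; origin at the end of its spigot, 9 mm under the tray's top.
- bush: Black rubber bush, flange 20 mm across, top 18 mm above the tray; origin at the end of its spigot, 9 mm under the tray's top.
- bottle: White plastic bottle standing loose on one side of the handle, 56 mm across, 150 mm tall; origin at the centre of its underside.
- tin: Flat round grease tin with green lid standing loose on the other side of the handle, 63 mm across, 29 mm tall; origin at the centre of its underside.
- jar: Brown glass jar with white lid standing loose close beside the tray's +y edge, 56 mm across, 58 mm tall; origin at the centre of its underside.
- done_coupler: Finished coupler on a second bolted test neck, beyond the work: same shape, but handle already down and a brass nut with hose tail on top (185 mm high in all). Its handle runs along its own -x to 121 mm from the axis. Origin on its axis at bench level.
Mind the look-alikes: they are no part of the job. Leave any red look-alike of the coupler alone.

How it is judged (in metres and radians):
On the way, in this order (a step that is already met when the one before it is completed fails the run):
1. the check ball lies in the outlet, let go, with the handle still up (horizontal distance between check_ball_center and outlet below 0.005 m and z of check_ball_center in the frame of outlet between -0.016 and -0.006 m and value of joint handle below 0.1 rad and contact force between the fingers and check_ball below 0.1 N), for 0.2 s.
2. the handle is down in its catch (value of joint handle above 0.53 rad), for 0.2 s.
At the end, for the whole second after the job is handed in: The check ball lies in the outlet bore (centre within 5 mm of the bore's axis and 6 to 16 mm below the mouth) and the handle, let go, stays down and still, past 0.53 rad (horizontal distance between check_ball_center and outlet below 0.005 m and z of check_ball_center in the frame of outlet between -0.016 and -0.006 m and value of joint handle above 0.53 rad and velocity of joint handle between -0.05 and 0.05 rad/s); the robot touches nothing.
It fails at once if another part is moved more than 20 mm from its place in the tray (distance of any of tail_a, tail_b, plug, bush, large_ball_center from where it was at the start of the episode above 0.02 m).
It fails at once if the bottle is pushed more than 30 mm or tipped (distance of bottle from where it was at the start of the episode above 0.03 m or angle between bottle's own z axis and vertical above 0.35 rad).
It fails at once if the tin is pushed more than 30 mm or tipped (distance of tin from where it was at the start of the episode above 0.03 m or angle between tin's own z axis and vertical above 0.35 rad).
It fails at once if the jar is pushed more than 30 mm or tipped (distance of jar from where it was at the start of the episode above 0.03 m or angle between jar's own z axis and vertical above 0.35 rad).
It also fails if it takes over 54 s, if anything falls off the work surface, if the arm or the gripper's body presses on something with over 40 N, if the wrist force passes 120 N, or if a joint passes its speed limit or range.

## Robot

A 6-joint arm with a two-finger parallel gripper is mounted at the origin on the work surface. World frame = base frame: x ahead of the robot, y to its left, z up, the work surface at z = 0. Lengths are in mm, angles in rad, forces in N, time in s.
With the tool pointing down it reaches from about 275 to 825 mm from the base axis. Payload 4.9 kg.
Tool frame: the origin (TCP) lies at the very end of the fingers, on their centre line; the grasp point (between the pads) lies 19 mm behind it; z points along the fingers, y is the line along which they close (so a half turn about z gives the same grasp; the last joint's range is limited). The gripper opens to 85 mm and grips with 20 to 120 N. Pads are 22 mm wide; open, the fingers measure 114 mm over their backs; the gripper's body (76 mm by 85 mm) begins 54 mm behind the grasp point. The pads swing forward as they close: fully open they stand 13 mm farther back than shut.
Start: joints at [1.069, 0.326, -0.193, 1.052, 0, 1.437], TCP at [197.756, 513.236, 231.281] pointing down, gripper open.
Joint ranges: [-2.65, 2.65], [-0.97, 1.79], [-1.3, 1.35], [-1.93, 2.1], [-1.47, 1.37], [-3.14, 3.14]. Speed limits (rad/s): [2.57, 2.57, 3.14, 3.14, 3.14, 3.14].

## Interface

Orientations are given as [roll, pitch, yaw] about the fixed x, y, z axes, in that order (R = Rz(yaw) Ry(pitch) Rx(roll)).
In Python, from bench import bot, solve_ik, imaging gives the robot as it stands. Calls block until the motion is done:
- bot.move_ptp(position, orientation): joint-space move of the TCP to a pose.
- bot.movel(position, rot=None, max_speed=150, threshold=None): straight line of the TCP; rot=None keeps the orientation; max_speed is the mean speed in mm/s. With threshold (N) it stops when the force on the tool has changed by that much, and returns True; else False.
- bot.move_j(angles): joint-space move.
- bot.grip(opening, effort=None): opening from 0.0 (shut) to 1.0 (fully open); effort is the grip in N (None keeps the last); returns when the fingers have stopped.
- bot.dwell(seconds).
- solve_ik(position, orientation): joint angles nearest the present ones, or None.
- bot.get_state(): the state.
- imaging.capture(name): name is "side" or "top"; returns the picture (420x560x3 uint8, blue, green, red); there is no depth.
- imaging.camera_model(name): a dict with "K" (3x3 intrinsics, pixels), "k1" (the pictures are not rectified: a ray, as slopes to the right and down, at radius r is drawn at 1 + k1 r^2 times it, then the intrinsics apply), "position" and "rotation" of the camera in the world. Camera axes: x right, y up, looking along -z (the intrinsics and any distortion apply to the point x, -y, -z); pixel columns grow to the right and rows downward; lengths in mm; the calibration is good to about 2 mm. A picture is of the moment at which its call begins. camera_model takes no time and is no camera call.
A pose or a line that the arm cannot do raises bot.IKError and nothing moves.
- bot.sign_off(): hands the job in; it is judged then, once.
The state is a dict: "t": time; "qpos": joint angles; "joint_velocities": joint speeds; "effort": joint torques, N m; "tcp_pos": TCP position; "orientation": TCP orientation; "contact_force": force on the tool from outside, world axes, zero at the start; "wrist_torque": the same for the moment, N m; "opening": opening from 0.0 (shut) to 1.0 (fully open); "gripper_force": force on a finger pad.
Only numpy, scipy, OpenCV 4.12 (cv2) and the standard library are available. Lean on these libraries where they do the work, as an engineer would, in place of code of your own. Each camera call takes 0.05 s, during which the arm holds its last target. There are 200 camera calls.

## Working session

There is one attempt and no reset: what is moved stays moved. The work goes in short steps, each a Python script; the robot and the scene stay as the last script left them, time stands still between calls to the robot, and variables do not carry over. Pictures are saved under pics/ and viewed, at most 10 in all, crops included, and the job is handed in when it is done.

```bash
mkdir -p pics; ls
cat > h.py <<'E'
import numpy as np, cv2
from bench import bot, solve_ik, imaging
def model(n):
    m=imaging.camera_model(n); return np.array(m["K"],float),float(m["k1"]),np.array(m["position"],float),np.array(m["rotation"],float)
def ray(n,u,v):
    K,k1,p,R=model(n)
    d=cv2.undistortPoints(np.array([[[u,v]]],float),K,np.array([k1,0,0,0.])).ravel()
    return p,R@np.array([d[0],-d[1],-1])
def at_z(n,u,v,z):
    p,d=ray(n,u,v); return p+d*(z-p[2])/d[2]
def proj(n,P):
    K,k1,p,R=model(n)
    c=R.T@(np.array(P,float)-p); x,y=c[0]/-c[2],-c[1]/-c[2]; s=1+k1*(x*x+y*y)
    return (K@[x*s,y*s,1])[:2]
def tri(a,b):
    (p,d),(q,e)=ray(*a),ray(*b); d=d/np.linalg.norm(d); e=e/np.linalg.norm(e)
    s=np.linalg.lstsq(np.c_[d,-e],q-p,rcond=None)[0]; A,B=p+s[0]*d,q+s[1]*e
    return (A+B)/2,np.linalg.norm(A-B)
E
python3 - <<'E'
from h import *
for n in("side","top"):
    cv2.imwrite(f"pics/{n}0.png",imaging.capture(n)); print(n,model(n))
print(bot.get_state())
E
```

```text
pics
side (array([[494.75645704,   0.        , 273.22357344],
       [  0.        , 494.75645704, 209.31118846],
       [  0.        ,   0.        ,   1.        ]]), -0.09852884181665873, array([ -13.15044589, -664.99615388,  761.08410828]), array([ 0.91886065,  0.0090316 , -0.69688184]))
top (array([[405.92049856,   0.        , 280.02367709],
       [  0.        , 405.92049856, 211.37302057],
       [  0.        ,   0.        ,   1.        ]]), -0.04002515983531752, array([ 389.72340364,  -24.66591975, 1122.82301573]), array([ 0.14957935,  0.02905164, -1.55476039]))
{'t': 0.1, 'qpos': array([ 1.06880684e+00,  3.26859858e-01, -1.93497311e-01,  1.05198611e+00,
       -1.15271121e-05,  1.43663076e+00]), 'joint_velocities': array([-0.00101607, -0.00157173,  0.00353833, -0.00142887,  0.00062606,
       -0.00201605]), 'effort': array([ 1.14487422e-03, -4.44240117e+01,  2.63038015e+01,  7.86446297e-03,
       -1.68589036e-04, -3.09283074e-06]), 'tcp_pos': array([197.49354577, 512.75932651, 230.58042726]), 'orientation': array([-3.14005806e+00, -1.95501558e-04,  2.77376859e+00]), 'contact_force': array([-0.1572395 ,  0.43072389, -0.45115843]), 'wrist_torque': array([ 0.02975357, -0.02363629,  0.0140887 ]), 'gripper_force': 0.0, 'opening': 1.0008900684208049}
```

```bash
sed -i 's/,np.array(m\["rotation"\],float)$/,Rotation.from_euler("xyz",m["rotation"]).as_matrix()/; 1a from scipy.spatial.transform import Rotation' h.py; python3 -c "
from h import *
print(proj('side',[197.5,512.8,230.6]),proj('top',[197.5,512.8,230.6]))"
```

```text
[ 27.03061472 124.09395326] [ 44.69268769 356.31176517]
```

View pics/side0.png

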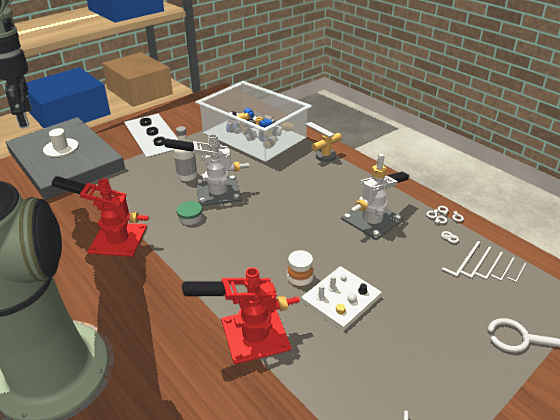

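View pics/top0.png

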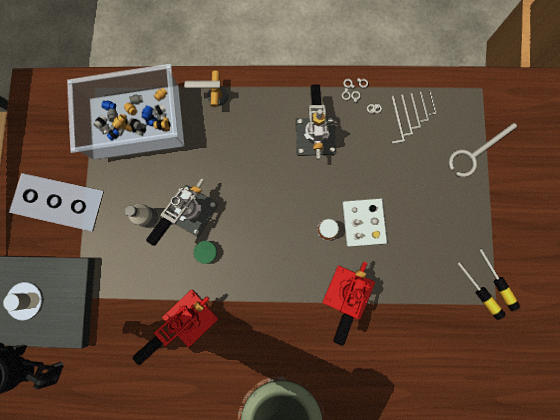

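Side image: the grey coupler at (215,165) has its handle up and an open stub on top. The done coupler with the brass nut is at (378,190), and the red look-alikes are at (115,220) and (255,315). In the top image these are at (185,205), (317,130), (190,320) and (350,290). The grey one at side (215,165) / top (185,205) is the job. The tray is at side (342,298) / top (365,222). I'll confirm in one enlarged montage.

Run:
```python
from h import *
s=cv2.imread("pics/side0.png");t=cv2.imread("pics/top0.png")
def crop(i,x,y,w,h,W,H): return cv2.resize(i[y:y+h,x:x+w],(W,H),interpolation=cv2.INTER_CUBIC)
# all 5x for 80x60
m=np.vstack([np.hstack([crop(s,300,262,80,60,400,300),crop(t,325,192,80,60,400,300)]),
 np.hstack([crop(s,150,125,100,75,400,300),crop(t,135,175,100,75,400,300)])])
cv2.imwrite("pics/m.png",m)
```

```text
(no output)
```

View pics/m.png

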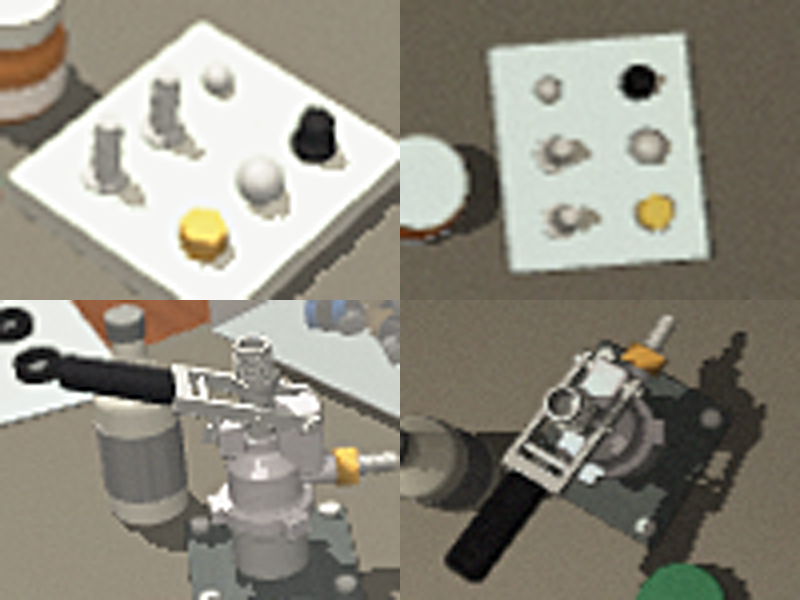

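Top row: the check ball is the small one in the tray's far corner pocket, at side (343.4,278) / top (354.4,210). The large ball is at side (352,298.4) / top (374.6,221). Tails, plug and bush fill the other pockets.
Bottom row: the outlet mouth is at side (213.5,135.6) / top (175.6,201), it is open and the handle is up. The grip centre is at top (159,231.7).

Run:
```python
from h import *
f=lambda n,x0,y0,s,X,Y:(n,x0+(X+.5)/s-.5,y0+(Y+.5)/s-.5)
pr=lambda *a:print(a[0],*[np.round(x,1) for x in a[1:]])
pr("ball",*tri(f('side',300,262,5,217,80),f('top',325,192,5,147,90)),at_z(*f('top',325,192,5,147,90),21.4),at_z(*f('side',300,262,5,217,80),21.4))
pr("large",*tri(f('side',300,262,5,261,182),f('top',325,192,5,248,146)))
pr("mouth",*tri(f('side',150,125,4,255,43),f('top',135,175,4,163,104)),at_z(*f('top',135,175,4,163,104),169))
for nm,X,Y,z in(("grip",96,227,161),("gripnear",127,182,151),("gripfar",65,272,171)): pr(nm,at_z(*f('top',135,175,4,X,Y),z))
pr("gripside far/near",at_z(*f('side',150,125,4,62,70),172),at_z(*f('side',150,125,4,172,80),151))
for X,Y in((88,46),(286,34),(310,257),(112,272)): pr("traycorner",at_z(*f('top',325,192,5,X,Y),16))
pr("jar",at_z(*f('top',325,192,5,18,182),58))
pr("bottle top",at_z('top',131,211,150), at_z('side',181,130,150)); pr("tin",at_z('top',205,251,29))
```

```text
ball [ 562.9 -192.7   21.6] 1.0 [ 562.5 -192.4   21.4] [ 563.5 -192.8   21.4]
large [ 532.  -246.3   25.5] 0.7
mouth [557.2 256.4 172.1] 3.4 [556.3 258.3 169. ]
grip [482.1 297.4 161. ]
gripnear [510.9 283.2 151. ]
gripfar [454.1 311.2 171. ]
gripside far/near [451.6 305.5 172. ] [513.5 283.4 151. ]
traycorner [ 587.6 -161.    16. ]
traycorner [ 595.5 -270.1   16. ]
traycorner [ 472.6 -280.6   16. ]
traycorner [ 463.1 -173.2   16. ]
jar [ 507.  -118.6   58. ]
bottle top [532.6 373.5 150. ] [532.7 370.2 150. ]
tin [443.3 211.1  29. ]
```

Run:
```python
from h import *
B=[562.9,-192.6]; O=[np.pi,0,0.094]
print(solve_ik([*B,300],O),solve_ik([*B,18],O),solve_ik([556.5,257.5,300],[np.pi,0,-0.49]))
bot.move_ptp([300,450,320],[np.pi,0,-0.3])
bot.move_ptp([*B,250],O)
bot.grip(0.42,20)
bot.movel([*B,60])
st=bot.get_state();print(st['t'],st['tcp_pos'],st['opening'],st['qpos'])
s=imaging.capture("side");t=imaging.capture("top")
r=lambda i,x,y:cv2.resize(i[y:y+100,x:x+70],None,fx=5.7,fy=5.7,interpolation=cv2.INTER_CUBIC)
cv2.imwrite("pics/a.png",np.hstack([r(s,310,215),r(t,320,160)]))
```

```text
[-0.45369857  0.3794765   0.06038997  1.2517098   0.          2.59389409] [-0.45369857  0.62241475 -0.31913111  0.62925046  0.          2.59389409] [ 0.31305724  0.41615934  0.1153114   1.26994838  0.         -2.33853541]
8.7333 [ 563.59966531 -192.95378337   60.90389232] 0.4179348408500278 [-4.53704373e-01  5.66776309e-01 -2.85976606e-01  7.16371125e-01
 -2.60238463e-05  2.59388918e+00]
```

View pics/a.png

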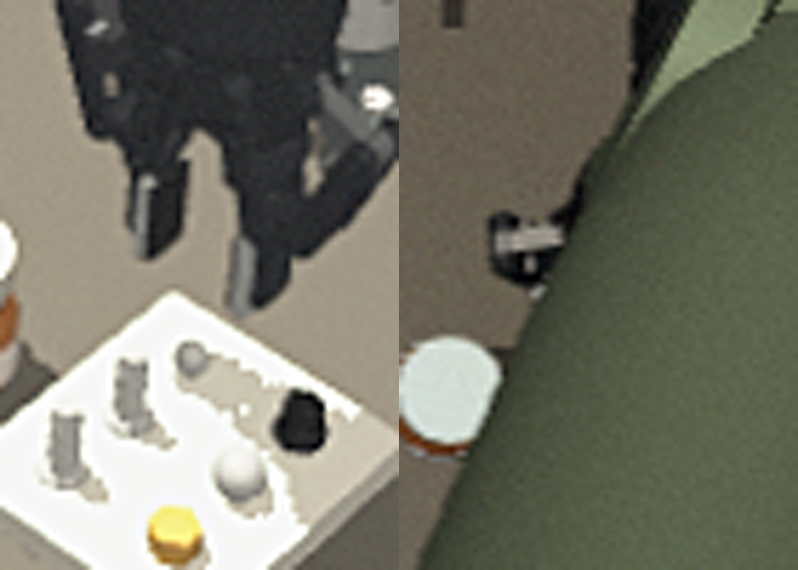

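The fingers straddle the ball. In the side crop the tips are near (158,250) and (262,305), so their midpoint is at side pixel (346.8,263.8). I'll check that against the projection, then descend and grasp.

Run:
```python
from h import *
for z in(61,65,70): print(proj("side",[563.6,-193,z]))
bot.movel([562.9,-192.6,17.8],max_speed=80)
print(bot.get_state()['tcp_pos'])
bot.grip(0.0,25)
st=bot.get_state();print(st['t'],st['tcp_pos'],st['opening'],st['gripper_force'],st['contact_force'])
bot.movel([562.9,-192.6,80],max_speed=100)
st=bot.get_state();print(st['t'],st['tcp_pos'],st['opening'],st['gripper_force'])
s=imaging.capture("side")
cv2.imwrite("pics/b.png",cv2.resize(s[215:315,310:380],None,fx=5.7,fy=5.7,interpolation=cv2.INTER_CUBIC))
```

```text
[344.62679362 263.86399202]
[344.78555031 262.43633337]
[344.9849315  260.64168048]
[ 562.95803306 -192.65301944   17.73619185]
9.85 [ 563.37401444 -192.60423432   18.36574142] 0.1306825586663779 24.36576783657074 [0.63043862 0.69614408 1.46441425]
10.625 [ 562.5017668  -192.43876977   79.57898378] 0.1331647456764132 24.34932768344879
```

View pics/b.png

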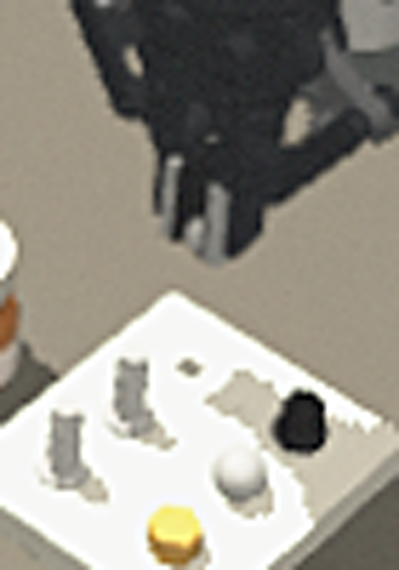

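The ball is held between the pads at crop (194,228), side (344,255), and its pocket is empty. Now I'll go above the outlet.

Run:
```python
from h import *
print(proj("side",[562.5,-192.4,83]), at_z("side",344,254.9,83))
M=[556.5,257.5];O=[np.pi,0,-0.49]
bot.movel([562.9,-192.6,300],max_speed=200)
bot.move_ptp([*M,300],O)
bot.movel([*M,185],max_speed=120)
st=bot.get_state();print(st['t'],st['tcp_pos'],st['opening'],st['gripper_force'],st['qpos'])
s=imaging.capture("side");t=imaging.capture("top")
cv2.imwrite("pics/c.png",np.hstack([cv2.resize(s[100:175,185:245],None,fx=6.6,fy=6.6,interpolation=cv2.INTER_CUBIC),cv2.resize(t[170:245,145:205],None,fx=6.6,fy=6.6,interpolation=cv2.INTER_CUBIC)]))
```

```text
[344.91358426 256.01142269] [ 563.49829636 -188.91316804   83.        ]
17.1083 [557.05742297 257.6901712  185.85234398] 0.13374090088451462 24.354119896888733 [ 3.13046074e-01  4.73702162e-01 -8.73253161e-02  1.00829972e+00
  5.29174597e-05 -2.33852155e+00]
```

View pics/c.png

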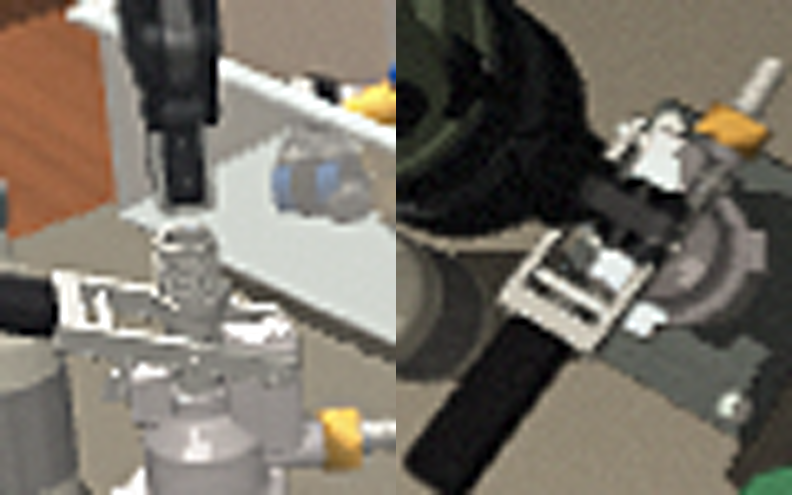

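Side crop: finger tips at (187,205), directly above the mouth at (187,238), so the lateral alignment is good. The top view has the mouth hidden by the fingers. I'll lower with a light force stop.

Run:
```python
from h import *
print(proj("side",[557.06,257.7,185.85]),proj("side",[556.5,257.5,169]),proj("top",[556.5,257.5,169]))
hit=bot.movel([556.5,257.5,169.5],max_speed=15,threshold=3)
st=bot.get_state();print(hit,st['t'],st['tcp_pos'],st['contact_force'],st['gripper_force'],st['wrist_torque'])
```

```text
[211.89808651 130.27523994] [212.30920169 136.45323761] [175.68578884 200.56041356]
False 18.3917 [556.66968813 257.70879445 169.68851991] [0.4689168  0.75558111 0.56815245] 24.415164291858673 [ 0.17205509 -0.10233673  0.03076675]
```

Run:
```python
from h import *
hit=bot.movel([556.5,257.5,166.5],max_speed=10,threshold=3)
st=bot.get_state();print(hit,st['tcp_pos'],st['contact_force'])
if hit: bot.movel(st['tcp_pos']+[0,0,.7],max_speed=10)
bot.grip(0.3,20); bot.dwell(.2)
bot.movel([556.5,257.5,250],max_speed=120)
G=[474,301,250]
bot.movel(G,max_speed=150); bot.grip(0.0,20)
st=bot.get_state();print(st['t'],st['tcp_pos'],st['opening'],st['contact_force'])
s=imaging.capture("side");t=imaging.capture("top")
cv2.imwrite("pics/d.png",np.hstack([cv2.resize(s[100:175,185:245],None,fx=6.6,fy=6.6,interpolation=cv2.INTER_CUBIC),cv2.resize(t[170:245,145:205],None,fx=6.6,fy=6.6,interpolation=cv2.INTER_CUBIC)]))
```

```text
True [556.86708364 257.81019166 169.29729229] [ 0.08402125 -0.16367825  3.75797995]
21.35 [474.37023654 300.69535451 249.83556605] -0.00042183449893932253 [-0.52582646  0.5463509  -0.2373736 ]
```

View pics/d.png

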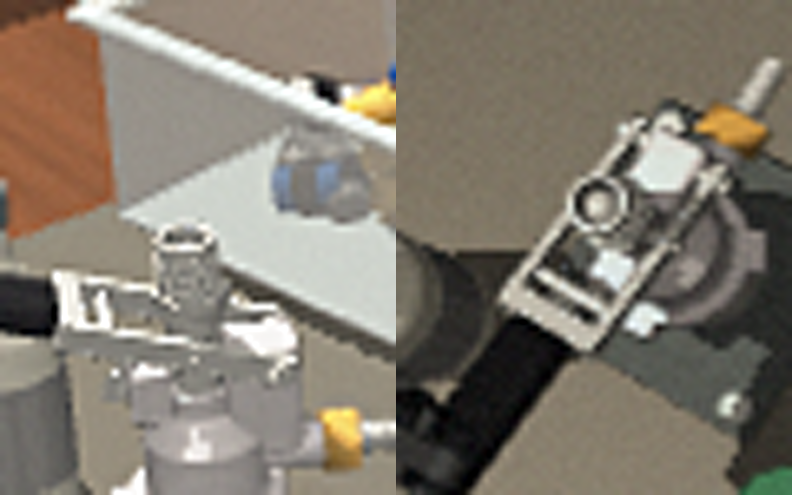

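The ball shows as a light disc inside the outlet ring at top crop (598,203), and nothing stands above the mouth in the side crop at (187,238). The handle is still up. Pressing it now.

Run:
```python
from h import *
M=np.array([556.5,257.5]);u=np.array([-.883,.468]);H=M-30*u
def P(q,s=128):
    a=.3-q; r=s*np.cos(a)-8*np.sin(a); return [*(H+r*u),118+s*np.sin(a)+8*np.cos(a)]
p=P(0); print(p)
bot.movel([p[0],p[1],p[2]+8],max_speed=120)
def rep():
    st=bot.get_state();print(round(st['t'],2),st['tcp_pos'].round(1),st['contact_force'].round(1));return st
rep()
for q in(0.05,.2,.35,.48,.55,.585,.605):
    hit=bot.movel(P(q),max_speed=60,threshold=30); rep()
    if hit: print("hit",q);break
```

```text
[np.float64(477.1016033929232), np.float64(299.58204939084027), np.float64(163.46927836565632)]
22.26 [477.5 299.8 172.1] [ 0.6 -0.3  0.9]
22.64 [475.9 301.3 158.1] [0.9 2.9 5.3]
23.11 [472.  303.2 139.6] [-0.   2.5  6.8]
23.57 [470.5 304.1 120.7] [0.3 2.5 7.8]
23.88 [470.9 304.2 107.8] [-3.5 -1.1 11.7]
hit 0.48
```

Run:
```python
from h import *
M=np.array([556.5,257.5]);u=np.array([-.883,.468]);H=M-30*u
def P(q,s=128):
    a=.3-q; r=s*np.cos(a)-8*np.sin(a); return [*(H+r*u),118+s*np.sin(a)+8*np.cos(a)]
for q in(.44,.47,.5,.53,.55,.57,.59,.605):
    hit=bot.movel(P(q),max_speed=30,threshold=30)
    st=bot.get_state();print(q,np.round(P(q)[2],1),round(st['t'],2),st['tcp_pos'].round(1),st['contact_force'].round(1),hit)
    if hit: break
cv2.imwrite("pics/e.png",cv2.resize(imaging.capture("side")[80:230,130:280],None,fx=4,fy=4,interpolation=cv2.INTER_CUBIC))
```

```text
0.44 108.1 24.13 [470.7 304.1 109.7] [-0.5  3.3  9.9] False
0.47 104.2 24.41 [471.  303.9 105.6] [-1.9  2.2  8.1] False
0.5 100.4 24.68 [471.3 303.6 101.8] [-1.   2.6  8.7] False
0.53 96.6 24.96 [471.9 303.3  97.6] [-0.2  2.8  5.9] False
0.55 94.1 25.21 [472.3 303.1  95.1] [0.1 2.8 5.5] False
0.57 91.6 25.46 [472.7 302.9  93. ] [-1.3  2.7 10.1] False
0.59 89.1 25.71 [473.2 302.7  90.5] [-0.9  1.8 11.8] False
0.605 87.2 25.96 [473.6 302.5  88.7] [-1.3  2.8 11.1] False
```

View pics/e.png

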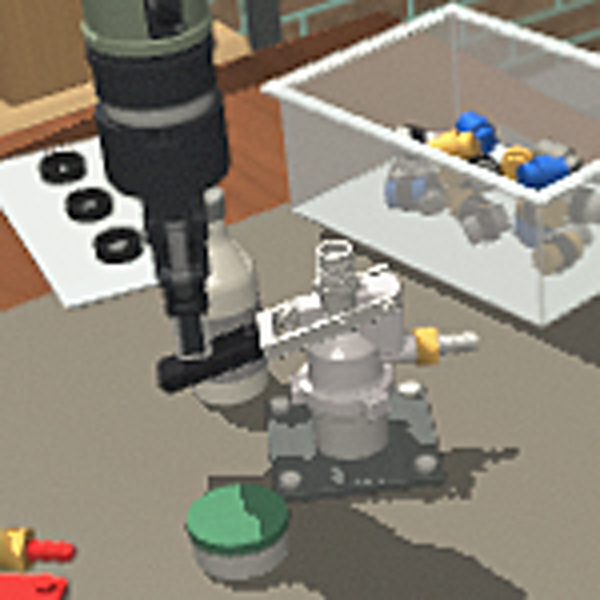

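The handle is pressed well below level under the fingers at crop (210,360), the bottle and tin are untouched, and the force is about 11 N. I'll go on to the stop, let up slowly and look.

Run:
```python
from h import *
st=bot.get_state();p=st['tcp_pos']
hit=bot.movel([474,302.3,81],max_speed=10,threshold=12)
st=bot.get_state();print(hit,st['tcp_pos'],st['contact_force'])
bot.dwell(.2)
z=st['tcp_pos'][2]
for dz in(4,9,15):
    bot.movel([474,302.3,z+dz],max_speed=25);st=bot.get_state();print(st['tcp_pos'].round(1),st['contact_force'].round(1))
bot.movel([474,302.3,250],max_speed=120)
bot.move_ptp([380,380,320],[np.pi,0,-.49]);bot.dwell(.3)
st=bot.get_state();print(st['t'],st['contact_force'])
s=imaging.capture("side");t=imaging.capture("top")
r=lambda i,x,y:cv2.resize(i[y:y+100,x:x+100],(400,400),interpolation=cv2.INTER_CUBIC)
cv2.imwrite("pics/f.png",np.hstack([r(s,150,115),r(t,125,165)]))
```

```text
True [473.80831872 302.53076715  87.84320074] [-2.36288796 -1.0752396  11.5700615 ]
[472.8 302.9  92.9] [-4.7  3.4 11. ]
[473.6 301.6  96.5] [ 0.3  0.2 -0.4]
[474.2 302.3 103. ] [-0.5  0.9  1. ]
29.9583 [ 0.0642032  -0.69652912 -0.05914658]
```

View pics/f.png

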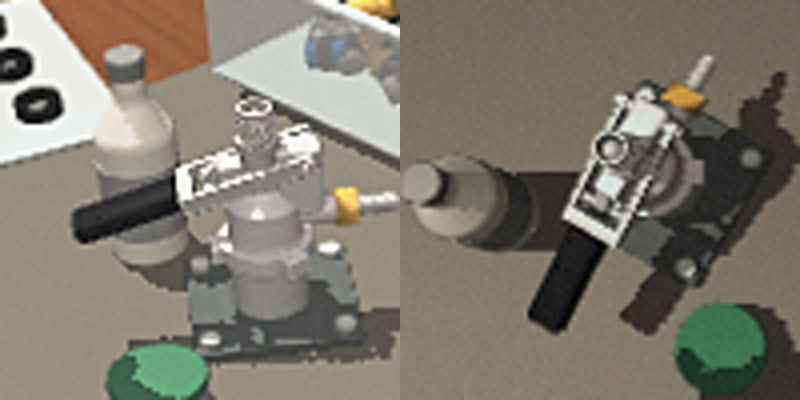

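The handle stays down on its own (side crop (130,210)): the force went to zero as the fingers lifted above 93 mm. The ball is still in the outlet ring at top crop (610,150), and the bottle and tin stand where they were. Handing in.

```bash
python3 -c "
from bench import bot
print(bot.sign_off())"
```

```text
the job is handed in; nothing more can be done
None
```

The check ball is in the coupler's outlet, the handle stayed down in its catch after I let go, and the job is handed in at about 30 s on the robot's clock; the sign-off gave no verdict.

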